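# Knock a heatsink out of its assembly nest

### The arm

A 6-joint arm with a two-finger parallel gripper is mounted at the origin on the work surface. World frame = base frame: x ahead of the robot, y to its left, z up, the work surface at z = 0. Lengths are in mm, angles in degrees, forces in N, time in s.
With the tool pointing down it reaches from about 300 to 850 mm from the base axis. Payload 4.2 kg.
Tool frame: the origin (TCP) lies between the finger pads; the fingertips stand 11 mm ahead of it and the grasp point (between the pads) lies 8 mm behind it (env.tips_ahead is the distance from the TCP to the fingertips, in mm); z points along the fingers, y is the line along which they close (so a half turn about z gives the same grasp; the last joint's range is limited). The gripper opens to 91 mm and grips with 3 to 60 N. Pads are 32 mm wide; open, the fingers measure 118 mm over their backs; the gripper's body (76 mm by 178 mm) begins 60 mm behind the grasp point.
Start: joints at [-73.74, 18.312, 89.639, -0, 72.044, -1.146], TCP at [172.013, -548.683, 224.976] pointing down, gripper open.
Joint ranges: [-177.97, 177.97], [-48.28, 115.42], [12.27, 149.76], [-77.06, 257.06], [2.81, 150.46], [-146.56, 146.56]. Speed limits (degrees/s): [147.25, 147.25, 180, 180, 180, 180].

### API

Orientations are given as [roll, pitch, yaw] about the fixed x, y, z axes, in that order (R = Rz(yaw) Ry(pitch) Rx(roll)).
In Python, from workcell import env, cams gives the robot as it stands.
- The arm moves only by the tool step_arm, never from a script. Its arguments are lists of equal length, an entry for each row: "linear": the shift along the tool's x, y, z in units of 30 cm (1.0 is 30 cm), a list of three; "turn": the turn about the tool's z in units of 360 degrees (1.0 is 360 degrees). In form: {"linear": [[tx, ty, tz], ...], "turn": [turn, ...]}. A call has 1 to 20 rows; each row is the pose to reach, as a shift and turn from the pose commanded when the call began, along the tool's axes at that moment, turning the shorter way round; what a row does not reach only later rows make up. A row lasts 1/8 s, in which the tool goes at most 62.5 mm and 10.7 degrees, less where a joint would pass 70% of its speed; a pose out of reach is approached as far as the arm can. A call with a number of a shift or a turn outside -1 to 1 is refused whole. A call with a gripper value outside its range is refused whole. "fingers" is the closure, from -1 (fully open) to 1 (shut), so that 0 is half open, set as the call begins (left out, the last holds). The fingers move at their own pace and stop on an object; "force" is the grip in N (left out, the last holds). Time passes only in rows, so rows that repeat a pose let the fingers close. It gives the time, the measured TCP pose, the force, the opening and the grip force at its end, in the units of the state.
- env.state(): the state, without advancing time (a new reading comes with each control period).
- cams.grab_frame(name): name is "scene" or "top"; returns a dict with "color" (400x640x3 uint8, blue, green, red), "fx", "fy", "cx", "cy" (pixels), "extrinsics" (4x4, takes a point from camera to world coordinates). Camera axes: x right, y down, z forward; pixel columns grow to the right and rows downward; lengths in mm; the calibration is good to about 2 mm. A picture is of the moment at which its call begins. There is no depth.
- env.job_done(): hands the job in; it is judged then, once.
The state is a dict: "time_s": time; "qpos": joint angles; "qvel": joint speeds; "effort": joint torques, N m; "ee_pos": TCP position; "ee_rot": TCP orientation; "force": force on the tool from outside, world axes, zero at the start; "torque": the same for the moment, N m; "gripper_width": finger opening in mm; "gripper_force": force on a finger pad.
Only numpy, scipy, OpenCV 4.12 (cv2) and the standard library are available. Lean on these libraries where they do the work, as an engineer would, in place of code of your own. Each camera call takes 0.05 s, during which the arm holds its last target. There are 200 camera calls.

### The job

Two small assembly fixtures stand on the electronics bench. Raise the knockout rod of the one that holds the finned heatsink, by lifting its black knob until the heatsink is pushed well up out of its nest, then take the heatsink and set it in the open parts bin, fins up. Leave the other fixture's rod, under the plain relay block, down.

Things in the scene. Friction and masses are not known exactly. Their poses are not given: they have to be found in the camera images.
- lift_knob (a point): Centre of the black upright knob (22 mm diameter, 38 mm tall, top 90 mm above the bench) of the heatsink fixture's knockout rod. It stands outside the fixture, 90 mm from the nest's centre, on the side facing the robot; its x axis points level to the nest, z up. It slides straight up 22 mm to a hard stop, takes about 9 N and stays where left; sides free for 30 mm along y.
- heatsink_mid (a point): Centre (half-way up) of the bare aluminium heatsink, 40 x 40 x 26 mm tall, about 90 g; fins along its x, flat outer faces at +-y, z up. It sits with 1 mm play in a square nest 24 mm deep in a fixed grey metal block (100 x 90 mm, top 72 mm above the bench), 2 mm proud; x as the knob's. The rod lifts it from below after 1 mm of slack, to 23 mm proud at full lift.
- bin_in (a point): Centre of the inner floor (4 mm above the bench) of the open-topped plastic parts bin, fixed to the bench, 190 mm along its x, 160 mm along its y, 45 mm tall, walls 4 mm; z up.
- other_knob (a point): Centre of the same black knob on the second, identical fixture, whose nest holds a plain black relay block without fins. To be left down.
Things that resemble listed ones, but are neither listed nor needed, are in the scene too. Of the things shaped like the part that bears heatsink_mid, the aluminium one is meant.

How it is judged:
By the outcome, as a careful person would: the job done as asked, in the order asked, and still so for the second after the job is handed in, with the robot touching nothing.
It also fails if it takes over 51 s, if anything falls off the work surface, if the arm or the gripper's body presses on something with over 40 N, if the wrist force passes 120 N, or if a joint passes its speed limit or range.

## Working session

There is one attempt and no reset: what is moved stays moved. The work goes in short steps, Python scripts to look and compute and a tool call to move; the robot and the scene stay as the last step left them, time stands still between calls to the robot, and variables do not carry over. Pictures are saved under pics/ and viewed, at most 10 in all, crops included, and the job is handed in when it is done.

Besides the shell and the picture viewer there is one more tool, called after "Call:" by a JSON object that holds its "op" and its "data". step_arm: Moves the arm, as the interface text tells. Its arguments: {"type":"object","properties":{"linear":{"type":"array"},"turn":{"type":"array"},"fingers":{"type":"number"},"force":{"type":"number"}},"required":["linear","turn"]}

```bash
mkdir -p pics; ls; python3 - <<'E'
from workcell import env,cams
import cv2,numpy as np
for n in("scene","top"):
    f=cams.grab_frame(n); cv2.imwrite(f"pics/{n}0.png",f["color"])
    print(n,f["fx"],f["fy"],f["cx"],f["cy"]);print(np.round(f["extrinsics"],4).tolist())
print(env.state())
E
```

```text
pics
scene 375.7715806813356 375.7715806813356 323.52009171225063 196.28694951885333
[[-0.0321, 0.6365, -0.7706, 1279.9435], [0.9995, 0.0152, -0.0291, 81.0215], [-0.0068, -0.7711, -0.6367, 621.417], [0.0, 0.0, 0.0, 1.0]]
top 392.5539169155566 392.5539169155566 322.0950719717095 196.46790952925204
[[-0.0091, -0.991, 0.1333, 466.7414], [-0.9998, 0.0064, -0.0207, 42.828], [0.0197, -0.1335, -0.9909, 1072.3333], [0.0, 0.0, 0.0, 1.0]]
{'time_s': 0.1, 'qpos': array([-7.37400071e+01,  1.83469990e+01,  8.96976493e+01,  9.03558289e-04,
        7.20445391e+01, -1.14714672e+00]), 'qvel': array([-0.01918614, -0.06297035, -0.21802623,  0.04488676,  0.04051094,
        0.08073702]), 'effort': array([-8.60750515e-04, -4.13333380e+01, -2.32509989e+01,  7.28647923e-02,
        4.22265194e-02, -6.06551157e-05]), 'ee_pos': array([ 171.89153921, -548.26118238,  224.22613243]), 'ee_rot': array([-1.79910848e+02, -2.64449005e-03,  1.74068583e+01]), 'force': array([ 0.10689378, -0.27342368, -0.02502294]), 'torque': array([-0.01812484, -0.01981532,  0.02704635]), 'gripper_force': 0.0, 'gripper_width': 91.24917364207056}
```

View pics/scene0.png

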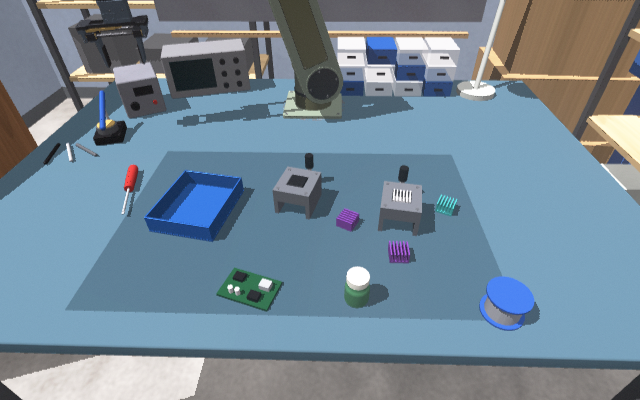

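View pics/top0.png

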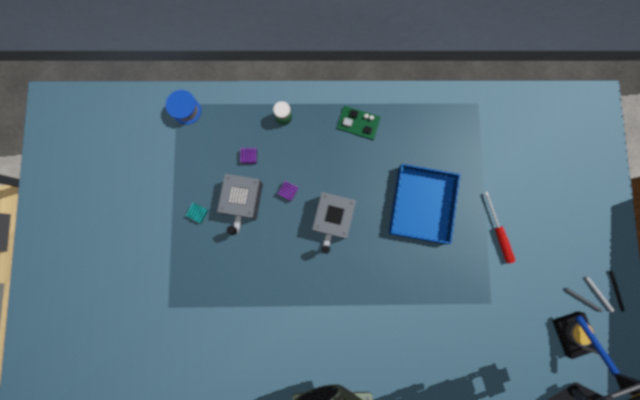

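The heatsink fixture is at scene (402,200) and top (239,196), with its knob at scene (404,174) and top (234,228). The relay fixture is at top (334,215) and the bin at top (425,204). Next I'll enlarge the parts that matter.

```bash
python3 - <<'E'
import cv2,numpy as np
s=cv2.imread("pics/scene0.png");t=cv2.imread("pics/top0.png")
a=cv2.resize(s[155:235,365:465],None,fx=8,fy=7.5,interpolation=cv2.INTER_CUBIC);cv2.imwrite("pics/c1.png",a[:600])
b=cv2.resize(t[165:245,180:280],None,fx=8,fy=7.5,interpolation=cv2.INTER_CUBIC);cv2.imwrite("pics/c2.png",b)
E
```

```text
(no output)
```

View pics/c1.png

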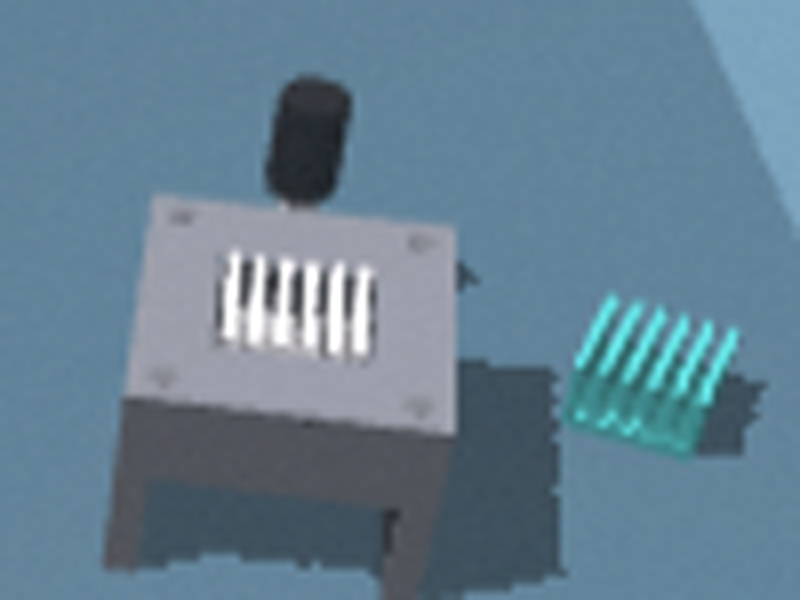

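View pics/c2.png

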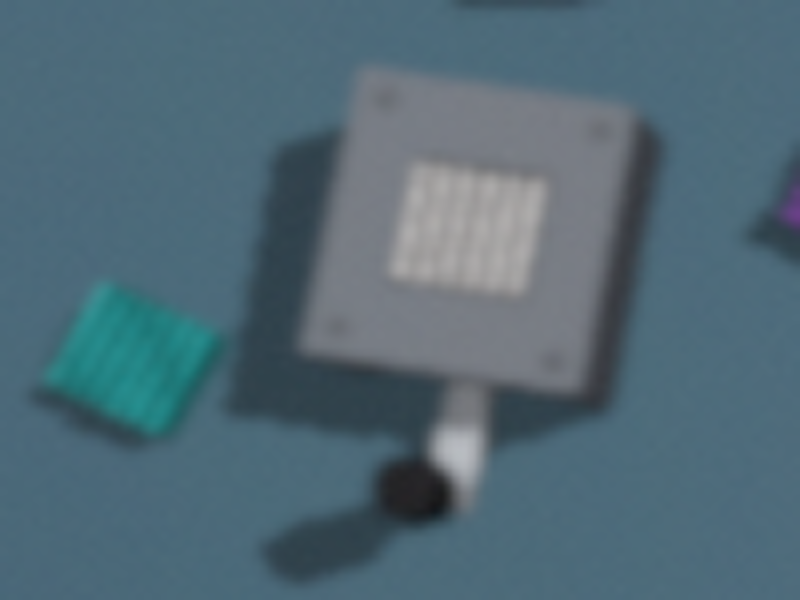

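The crops show the block's four top corners, the heatsink outline and the knob's top disc, at c1 (315,92) and c2 (408,490). I'll triangulate these.

```bash
cat > h.py <<'E'
import numpy as np
C={"s":(375.77158,323.52009,196.28695,np.array([[-0.0321,0.6365,-0.7706,1279.9435],[0.9995,0.0152,-0.0291,81.0215],[-0.0068,-0.7711,-0.6367,621.417]])),
"t":(392.55392,322.09507,196.46791,np.array([[-0.0091,-0.991,0.1333,466.7414],[-0.9998,0.0064,-0.0207,42.828],[0.0197,-0.1335,-0.9909,1072.3333]]))}
def ray(c,p):
    f,cx,cy,E=C[c];d=E[:,:3]@[(p[0]-cx)/f,(p[1]-cy)/f,1];return E[:,3],d/np.linalg.norm(d)
def tri(ps,pt):
    A=0;b=0;L=[ray("s",ps),ray("t",pt)]
    for o,d in L:
        M=np.eye(3)-np.outer(d,d);A=A+M;b=b+M@o
    X=np.linalg.solve(A,b);e=max(np.linalg.norm((np.eye(3)-np.outer(d,d))@(X-o)) for o,d in L);return X,e
def plane(c,p,z):
    o,d=ray(c,p);return o+d*(z-o[2])/d[2]
def proj(c,X):
    f,cx,cy,E=C[c];q=E[:,:3].T@(np.array(X)-E[:,3]);return np.array([f*q[0]/q[2]+cx,f*q[1]/q[2]+cy])
E
cat > m.py <<'E'
from h import *
u=lambda p,o:((p[0]+.5)/8-.5+o[0],(p[1]+.5)/7.5-.5+o[1])
S=lambda *p:u(p,(365,155));T=lambda *p:u(p,(180,165))
bl=[tri(S(*a),T(*b)) for a,b in [((152,195),(588,393)),((456,228),(302,352)),((455,436),(362,68)),((125,400),(636,105))]]
hs=[tri(S(*a),T(*b)) for a,b in [((228,250),(523,297)),((374,264),(388,278)),((368,357),(413,160)),((222,345),(547,180))]]
for n,L in(("block",bl),("heat",hs)):
    P=np.array([x for x,e in L]);print(n,P.round(1).tolist(),[round(e,1) for x,e in L],P.mean(0).round(1))
    d=P[2]-P[1]+P[3]-P[0];w=P[1]-P[0]+P[2]-P[3]
    print(" size",np.linalg.norm(d)/2,np.linalg.norm(w)/2,"yaw",np.degrees(np.arctan2(d[1],d[0])),np.degrees(np.arctan2(-w[0],w[1])))
X,e=tri(S(315,92),T(408,490));print("knobtop",X,e)
for p in[(402,166),(459,171),(450,243),(390,236)]:print("bin",plane("t",p,45).round(1))
for p in[(181,174),(243,179),(213,236),(149,221)]:print("bin s",plane("s",p,45).round(1))
for p in[(334,215)]:print("other nest",plane("t",p,72).round(1),plane("t",(326,247),90).round(1))
E
python3 m.py
```

```text
block [[550.0, 198.8, 70.5], [564.5, 288.9, 70.1], [662.8, 272.3, 69.3], [649.3, 183.7, 69.5]] [np.float64(0.4), np.float64(0.6), np.float64(0.7), np.float64(0.8)] [606.7 235.9  69.8]
 size 100.08335512719414 90.4274948692444 yaw -9.116722529865868 -8.916492960561271
heat [[582.5, 218.6, 74.0], [589.1, 260.8, 74.5], [630.1, 253.9, 71.5], [623.4, 212.6, 69.5]] [np.float64(0.4), np.float64(1.0), np.float64(1.5), np.float64(0.1)] [606.3 236.5  72.3]
 size 41.64026401440963 42.29471788372291 yaw -8.871029477382347 -9.104918268100079
knobtop [516.58007305 250.68094535  88.42929863] 0.25614465409186427
bin [ 685.9 -193.6   45. ]
bin [ 671.5 -346.7   45. ]
bin [ 480.  -312.2   45. ]
bin [ 499.5 -155.3   45. ]
bin s [ 500.  -319.7   45. ]
bin s [ 517.8 -153.5   45. ]
bin s [ 721.5 -177.7   45. ]
bin s [ 678.6 -333.7   45. ]
other nest [553.3  -8.1  72. ] [472.2  13.8  90. ]
```

The measurements agree with the text: block 100 x 90 mm, tops within 2 mm, knob 90 mm from the nest, yaw −9°. I'll compute the first move from these.

```bash
cat > go.py <<'E'
import numpy as np,sys
def go(x,y,z,yaw,X,Y,Z,YAW):
    a=np.radians(yaw);d=np.array([X-x,Y-y,Z-z])
    t=np.array([d@[np.cos(a),np.sin(a),0],d@[np.sin(a),-np.cos(a),0],-d[2]])/300
    print("linear",t.round(4).tolist(),"turn",round(-((YAW-yaw+180)%360-180)/360,4),"rows",np.linalg.norm(d)/62.5)
go(*map(float,sys.argv[1:]))
E
python3 go.py 172.013 -548.683 224.976 17.406 517.3 250.4 225 -9
```

```text
linear [1.895, -2.1973, -0.0001] turn 0.0734 rows 13.92787596805428
```

Call:
{"op": "step_arm", "data": {"linear": [[0.63, -0.73, 0], [0.63, -0.73, 0], [0.63, -0.73, 0], [0.63, -0.73, 0], [0.63, -0.73, 0], [0.63, -0.73, 0]], "turn": [0, 0, 0, 0, 0, 0], "fingers": 0, "force": 40}}

```text
time_s: 0.85
ee_pos: [287.1, -281.0, 224.9]
ee_rot: [-180.0, 0.0, 17.6]
force: [0.5, -0.7, 0.1]
gripper_width: 45.7
gripper_force: 0.0
```

Call:
{"op": "step_arm", "data": {"linear": [[0.63, -0.73, 0], [0.63, -0.73, 0], [0.63, -0.73, 0], [0.63, -0.73, 0], [0.63, -0.73, 0], [0.63, -0.73, 0]], "turn": [0, 0, 0, 0, 0, 0]}}

```text
time_s: 1.6
ee_pos: [402.8, -16.6, 224.7]
ee_rot: [180.0, 0.0, 17.6]
force: [-1.0, 1.0, -0.3]
gripper_width: 45.9
gripper_force: 0.0
```

Call:
{"op": "step_arm", "data": {"linear": [[0.635, -0.7373, 0], [0.635, -0.7373, 0], [0.635, -0.7373, 0], [0.635, -0.7373, 0], [0.635, -0.7373, 0], [0.635, -0.7373, 0], [0.635, -0.7373, 0], [0.635, -0.7373, 0], [0.635, -0.7373, 0], [0.635, -0.7373, 0], [0.635, -0.7373, 0], [0.635, -0.7373, 0]], "turn": [0.0734, 0.0734, 0.0734, 0.0734, 0.0734, 0.0734, 0.0734, 0.0734, 0.0734, 0.0734, 0.0734, 0.0734]}}

```text
time_s: 3.1
ee_pos: [517.2, 250.4, 225.0]
ee_rot: [180.0, -0.0, -9.0]
force: [-0.4, 0.1, -0.2]
gripper_width: 45.8
gripper_force: 0.0
```

Call:
{"op": "step_arm", "data": {"linear": [[0, 0, 0.1], [0, 0, 0.2], [0, 0, 0.3], [0, 0, 0.36], [0, 0, 0.4], [0, 0, 0.44], [0, 0, 0.47], [0, 0, 0.5], [0, 0, 0.52], [0, 0, 0.53], [0, 0, 0.53], [0, 0, 0.53]], "turn": [0, 0, 0, 0, 0, 0, 0, 0, 0, 0, 0, 0]}}

```text
time_s: 4.6
ee_pos: [517.5, 250.5, 66.2]
ee_rot: [-180.0, -0.0, -9.0]
force: [0.5, 0.1, 0.4]
gripper_width: 45.7
gripper_force: 0.0
```

```bash
python3 - <<'E'
from workcell import env,cams
import cv2,numpy as np
s=cams.grab_frame("scene")["color"][110:230,340:470];t=cams.grab_frame("top")["color"][140:260,170:300]
r=lambda a:cv2.resize(a,(400,370),interpolation=cv2.INTER_CUBIC)
cv2.imwrite("pics/k1.png",np.hstack([r(s),r(t)]))
E
```

```text
(no output)
```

View pics/k1.png

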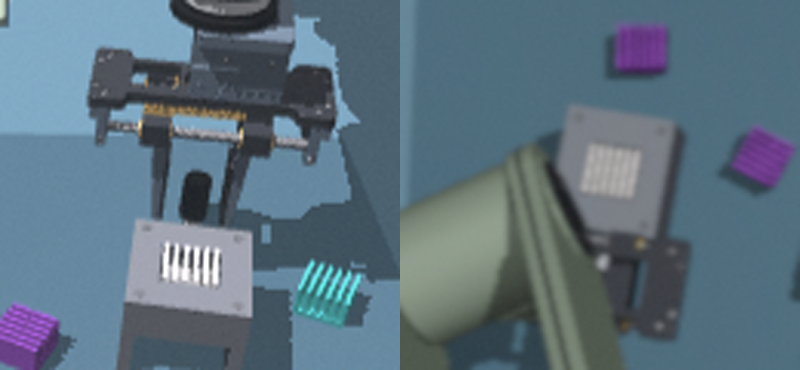

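The knob, at about (196,195) in the left half, stands between the fingers with room on both sides. I'll close.

Call:
{"op": "step_arm", "data": {"linear": [[0, 0, 0], [0, 0, 0], [0, 0, 0], [0, 0, 0], [0, 0, 0], [0, 0, 0]], "turn": [0, 0, 0, 0, 0, 0], "fingers": 1, "force": 40}}

```text
time_s: 5.45
ee_pos: [517.6, 251.9, 66.0]
ee_rot: [-179.8, -0.0, -9.1]
force: [0.1, 5.9, -1.6]
gripper_width: 20.9
gripper_force: 40.0
```

Call:
{"op": "step_arm", "data": {"linear": [[0, 0, -0.005], [0, 0, -0.012], [0, 0, -0.02], [0, 0, -0.028], [0, 0, -0.036], [0, 0, -0.044], [0, 0, -0.052], [0, 0, -0.06], [0, 0, -0.066], [0, 0, -0.07], [0, 0, -0.07], [0, 0, -0.07]], "turn": [0, 0, 0, 0, 0, 0, 0, 0, 0, 0, 0, 0]}}

```text
time_s: 6.95
ee_pos: [517.6, 251.9, 85.8]
ee_rot: [-179.9, -0.0, -9.0]
force: [2.0, 6.0, -7.8]
gripper_width: 21.3
gripper_force: 40.0
```

Call:
{"op": "step_arm", "data": {"linear": [[0, 0, -0.004], [0, 0, -0.007], [0, 0, -0.009], [0, 0, -0.011], [0, 0, -0.011], [0, 0, -0.011]], "turn": [0, 0, 0, 0, 0, 0]}}

```text
time_s: 7.7
ee_pos: [517.6, 251.9, 88.1]
ee_rot: [-179.9, 0.0, -9.0]
force: [3.0, 5.9, -13.6]
gripper_width: 21.1
gripper_force: 40.0
```

The force rises while z stays at +22 mm, so the rod is at its stop. I'll release and go up.

Call:
{"op": "step_arm", "data": {"linear": [[0, 0, 0.004], [0, 0, 0.004], [0, 0, 0.004], [0, 0, 0.004], [0, 0, 0.004]], "turn": [0, 0, 0, 0, 0], "fingers": 0}}

```text
time_s: 8.32
ee_pos: [517.3, 250.3, 89.2]
ee_rot: [-180.0, -0.0, -9.0]
force: [0.5, -0.5, -0.0]
gripper_width: 45.8
gripper_force: 0.0
```

Call:
{"op": "step_arm", "data": {"linear": [[0, 0, -0.03], [0, 0, -0.08], [0, 0, -0.18], [0, 0, -0.3], [0, 0, -0.4], [0, 0, -0.45], [-0.25, 0, -0.45], [-0.5, 0, -0.45], [-0.5, 0, -0.45], [-0.5, 0, -0.45], [-0.5, 0, -0.45]], "turn": [0, 0, 0, 0, 0, 0, 0, 0, 0, 0, 0]}}

```text
time_s: 9.7
ee_pos: [370.5, 274.2, 224.2]
ee_rot: [-180.0, -0.1, -9.0]
force: [0.1, 0.2, -0.5]
gripper_width: 45.7
gripper_force: 0.0
```

```bash
python3 - <<'E'
from workcell import env,cams
import cv2,numpy as np
s=cams.grab_frame("scene")["color"][155:235,365:465];t=cams.grab_frame("top")["color"][165:245,180:280]
cv2.imwrite("pics/k2.png",np.hstack([cv2.resize(a,(400,300),interpolation=cv2.INTER_CUBIC) for a in(s,t)]))
E
```

```text
(no output)
```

View pics/k2.png

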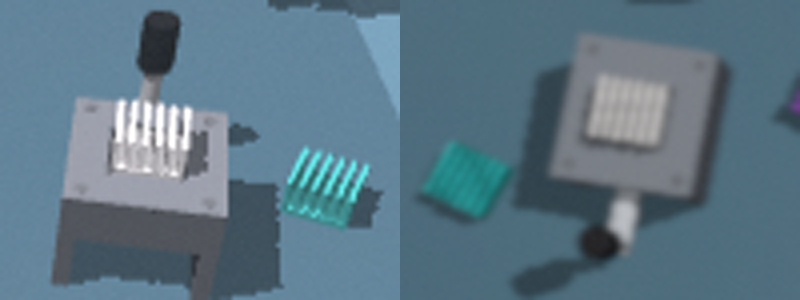

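The rod is up and stays up. The heatsink stands proud, with its top corners in the top view at (604,72), (669,82), (659,147) and (586,137). I'll refine its centre.

```bash
python3 - <<'E'
from h import *
S=lambda x,y:((x+.5)/4-.5+365,(y+.5)/3.75-.5+155)
T=lambda x,y:((x+.5)/4-.5+180,(y+.5)/3.75-.5+165)
P=np.array([plane("t",T(*p),94) for p in[(205,72),(269,82),(259,147),(187,137)]]);print(P.round(1),P.mean(0))
for a,b in[((120,98),(259,147)),((190,105),(187,137))]:print(tri(S(*a),T(*b)))
E
python3 go.py 370.2 274.6 224.1 -9 606.6 237 190 -9
```

```text
[[631.9 251.5  94. ]
 [624.9 211.3  94. ]
 [581.  216.8  94. ]
 [588.  261.8  94. ]] [606.45457608 235.34887791  94.        ]
(array([581.17671478, 218.31737041,  93.73714949]), np.float64(1.4305083043595668))
(array([587.84293886, 260.28170419,  94.52000868]), np.float64(1.3238470886237115))
linear [0.7979, 0.0005, 0.1137] turn -0.0 rows 3.8686110789274233
```

Call:
{"op": "step_arm", "data": {"linear": [[0.2, 0, 0], [0.4, 0, 0], [0.6, 0, 0], [0.74, 0, 0], [0.798, 0.001, 0], [0.798, 0.001, 0.1], [0.798, 0.001, 0.2], [0.798, 0.001, 0.28], [0.798, 0.001, 0.34], [0.798, 0.001, 0.38], [0.798, 0.001, 0.41], [0.798, 0.001, 0.435], [0.798, 0.001, 0.45], [0.798, 0.001, 0.457], [0.798, 0.001, 0.457], [0.798, 0.001, 0.457]], "turn": [0, 0, 0, 0, 0, 0, 0, 0, 0, 0, 0, 0, 0, 0, 0, 0], "fingers": -0.4, "force": 25}}

```text
time_s: 11.8
ee_pos: [605.7, 236.2, 87.3]
ee_rot: [-180.0, -0.0, -9.0]
force: [0.2, 0.9, 0.8]
gripper_width: 63.8
gripper_force: 0.0
```

Call:
{"op": "step_arm", "data": {"linear": [[0, 0, 0], [0, 0, 0], [0, 0, 0], [0, 0, 0], [0, 0, 0], [0, 0, 0]], "turn": [0, 0, 0, 0, 0, 0], "fingers": 1}}

```text
time_s: 12.55
ee_pos: [605.6, 236.1, 87.0]
ee_rot: [-180.0, -0.0, -9.0]
force: [-0.9, 1.3, 1.1]
gripper_width: 39.4
gripper_force: 25.0
```

Call:
{"op": "step_arm", "data": {"linear": [[0, 0, -0.01], [0, 0, -0.03], [0, 0, -0.06], [0, 0, -0.12], [0, 0, -0.2], [0, 0, -0.28], [0, 0, -0.35], [0, 0, -0.4], [0, 0, -0.4], [0, 0, -0.4]], "turn": [0, 0, 0, 0, 0, 0, 0, 0, 0, 0]}}

```text
time_s: 13.8
ee_pos: [605.0, 235.9, 206.2]
ee_rot: [180.0, 0.1, -9.0]
force: [-0.1, 0.5, -1.3]
gripper_width: 39.8
gripper_force: 25.0
```

```bash
python3 go.py 605.9 236.2 206.8 -9 584 -252 207 -10.5
```

```text
linear [0.1825, 1.6187, -0.0007] turn 0.0042 rows 7.819055943015115
```

Call:
{"op": "step_arm", "data": {"linear": [[0.01, 0.1, 0], [0.02, 0.2, 0], [0.03, 0.3, 0], [0.045, 0.4, 0], [0.056, 0.5, 0], [0.067, 0.6, 0], [0.08, 0.7, 0], [0.09, 0.8, 0]], "turn": [0, 0, 0, 0, 0, 0, 0, 0]}}

```text
time_s: 14.8
ee_pos: [593.9, -6.2, 205.7]
ee_rot: [180.0, 0.1, -9.0]
force: [0.6, -0.2, -1.2]
gripper_width: 39.8
gripper_force: 25.0
```

Call:
{"op": "step_arm", "data": {"linear": [[0.01, 0.1, 0], [0.02, 0.2, 0], [0.03, 0.3, 0], [0.045, 0.4, 0], [0.056, 0.5, 0], [0.067, 0.6, 0], [0.08, 0.7, 0], [0.09, 0.77, 0], [0.0925, 0.8, 0], [0.0925, 0.8187, 0], [0.0925, 0.8187, 0], [0.0925, 0.8187, 0]], "turn": [0, 0, 0, 0, 0, 0, 0, 0, 0.004, 0.004, 0.004, 0.004]}}

```text
time_s: 16.3
ee_pos: [583.6, -251.4, 207.1]
ee_rot: [-180.0, -0.0, -10.4]
force: [0.1, -0.5, -1.1]
gripper_width: 39.9
gripper_force: 25.0
```

```bash
python3 - <<'E'
from workcell import env,cams
import cv2,numpy as np
s=cams.grab_frame("scene")["color"][90:250,130:290];t=cams.grab_frame("top")["color"][130:290,350:510]
cv2.imwrite("pics/b1.png",np.hstack([cv2.resize(a,(400,400),interpolation=cv2.INTER_CUBIC) for a in(s,t)]))
E
```

```text
(no output)
```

View pics/b1.png

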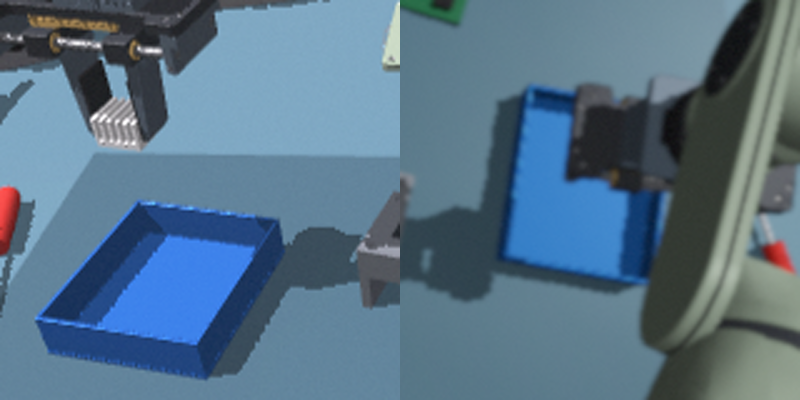

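The heatsink is held level, fins up, above the bin. The bin rim corners in the left half are (140,203), (281,219), (203,345) and (38,320). I'll check the bin centre from this second view.

```bash
python3 - <<'E'
from h import *
S=lambda x,y:((x+.5)/2.5-.5+130,(y+.5)/2.5-.5+90)
P=np.array([plane("s",S(*p),45) for p in[(140,203),(281,219),(203,345),(38,320)]]);print(P.round(1).tolist(),P.mean(0))
# two-view rim height from matched corners
for a,b in[((140,203),(450,243)),((281,219),(390,236)),((203,345),(402,166)),((38,320),(459,171))]:print(tri(S(*a),b))
E
```

```text
[[486.0, -311.8, 45.0], [510.6, -157.2, 45.0], [696.4, -188.9, 45.0], [668.1, -347.3, 45.0]] [ 590.26423949 -251.29874269   45.        ]
(array([ 480.11808861, -314.20259573,   40.68385695]), np.float64(0.47932669211262524))
(array([ 500.06170933, -158.63930138,   36.948378  ]), np.float64(1.8108484919627552))
(array([ 687.50085722, -194.30944344,   36.30736865]), np.float64(1.2511781159672672))
(array([ 670.92211289, -345.46837511,   47.7075054 ]), np.float64(0.17327954394078088))
```

The two views agree to within a few mm, and there are over 30 mm of clearance. I'll lower slowly.

Call:
{"op": "step_arm", "data": {"linear": [[0, 0, 0.1], [0, 0, 0.22], [0, 0, 0.34], [0, 0, 0.42], [0, 0, 0.48], [0, 0, 0.52], [0, 0, 0.55], [0, 0, 0.57], [0, 0, 0.585], [0, 0, 0.595], [0, 0, 0.602], [0, 0, 0.606], [0, 0, 0.608], [0, 0, 0.608], [0, 0, 0.608]], "turn": [0, 0, 0, 0, 0, 0, 0, 0, 0, 0, 0, 0, 0, 0, 0]}}

```text
time_s: 18.27
ee_pos: [583.6, -252.2, 24.7]
ee_rot: [180.0, -0.0, -10.5]
force: [0.6, -0.5, -0.6]
gripper_width: 40.0
gripper_force: 25.0
```

Call:
{"op": "step_arm", "data": {"linear": [[0, 0, 0.002], [0, 0, 0.003], [0, 0, 0.005], [0, 0, 0.005], [0, 0, 0.005]], "turn": [0, 0, 0, 0, 0]}}

```text
time_s: 18.9
ee_pos: [583.5, -252.1, 23.0]
ee_rot: [180.0, -0.0, -10.5]
force: [0.6, 1.3, -0.6]
gripper_width: 39.6
gripper_force: 25.0
```

Call:
{"op": "step_arm", "data": {"linear": [[0, 0, 0.001], [0, 0, 0.002], [0, 0, 0.003], [0, 0, 0.004], [0, 0, 0.005], [0, 0, 0.005]], "turn": [0, 0, 0, 0, 0, 0]}}

```text
time_s: 19.65
ee_pos: [583.5, -252.1, 22.0]
ee_rot: [180.0, -0.0, -10.5]
force: [-0.8, 0.6, 3.3]
gripper_width: 39.8
gripper_force: 25.0
```

The force turned upward to 3 N at the expected height, so the heatsink is on the floor. I'll release and retreat.

Call:
{"op": "step_arm", "data": {"linear": [[0, 0, 0], [0, 0, 0], [0, 0, 0], [0, 0, 0], [0, 0, 0]], "turn": [0, 0, 0, 0, 0], "fingers": -0.4}}

```text
time_s: 20.27
ee_pos: [583.5, -252.2, 21.5]
ee_rot: [180.0, -0.0, -10.5]
force: [0.2, -0.4, 0.3]
gripper_width: 64.0
gripper_force: 0.0
```

Call:
{"op": "step_arm", "data": {"linear": [[0, 0, -0.02], [0, 0, -0.06], [0, 0, -0.15], [0, 0, -0.28], [0, 0, -0.42], [0, 0, -0.55], [0, 0, -0.65], [-0.2, 0.1, -0.65], [-0.4, 0.2, -0.65], [-0.6, 0.3, -0.65], [-0.75, 0.4, -0.65], [-0.75, 0.5, -0.65], [-0.75, 0.5, -0.65], [-0.75, 0.5, -0.65]], "turn": [0, 0, 0, 0, 0, 0, 0, 0, 0, 0, 0, 0, 0, 0]}}

```text
time_s: 22.02
ee_pos: [335.2, -358.4, 217.0]
ee_rot: [-180.0, -0.0, -10.5]
force: [-0.6, 0.1, 0.8]
gripper_width: 64.0
gripper_force: 0.0
```

```bash
python3 - <<'E'
from workcell import env,cams
import cv2,numpy as np
s=cams.grab_frame("scene")["color"][130:250,130:450];t=cams.grab_frame("top")["color"][140:260,180:500]
cv2.imwrite("pics/f1.png",np.vstack([cv2.resize(a,(800,300),interpolation=cv2.INTER_CUBIC) for a in(s,t)]))
E
```

```text
(no output)
```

View pics/f1.png

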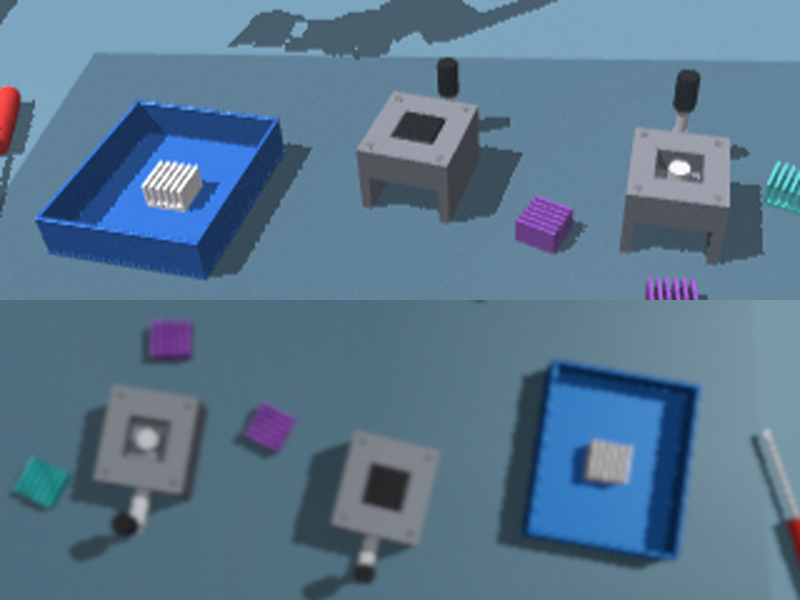

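The heatsink stands fins up in the bin at (172,186). Its fixture's rod is up with the nest empty, and the relay fixture's knob is still down.

```bash
python3 -c "
from workcell import env
print(env.job_done())"
```

```text
the job is handed in; nothing more can be done
None
```

The job is handed in after about 22 s: the heatsink fixture's rod was raised to its stop, the heatsink stands fins up in the parts bin, and the relay fixture's rod is still down.

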